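# Clip a circuit board into the spring board holder

## Task

Clip the loose circuit board into the spring board holder, heat sink up: with the board tilted, hook one short edge under the lip of the long-travel jaw, push that jaw back, lower the other edge past the lip of the short-travel jaw and let the springs centre the board, so that it sits level in both grooves, in the middle of the jaws, and is let go. Be gentle, never forcing the board against the holder or a jaw against its stop, and leave the things lying round about where they are.

Things in the scene. Friction and masses are not known exactly. Their poses are not given: they have to be found in the camera images.
- board_grip (a point): Centre of the heat sink of the loose circuit board (70-130 g; 50 in own x, 76 in own y, 4 mm thick, lying flat, parts up). The heat sink, a finned block 26 (x) x 22 (y) x 34 tall on the board's middle, is gripped across x. Point 21 mm above the board's underside. Small parts to 10 mm tall 16-26 mm from the middle along y; 12 mm at both short edges is bare. Either end may go in either jaw.
- holder: Spring board holder bolted to the bench: steel base 76 (x) x 160 (y), 14 mm high between two aluminium jaws that face each other with level V grooves. Origin on the bench midway between the jaws; +y points to the long-travel jaw (26 mm spring barrel behind it, the other 6 mm). Groove middle (= mid-thickness of a seated board) 45 mm above the bench; jaws 40 mm wide, tops at 56 mm; pillars to 49 mm.
- long_jaw_seat (a point): Where a board's edge (mid-thickness) comes to rest in the long-travel jaw's groove; moves with the jaw. At rest 34 mm from the holder's origin along its +y. The groove's 45 degree flanks run from the lips, 4 mm in front of this point (mouth 12 mm high), to 2 mm behind it: it takes a board tilted up to about 30 degrees.
- short_jaw_seat (a point): The same point of the short-travel jaw, at rest 34 mm from the holder's origin along -y; same groove and lips. The seats are 68 mm apart at rest and the board is 76 mm long, so a seated, centred board holds each jaw 4 mm back.
- long_jaw (a joint): How far the long-travel jaw is pushed back outward, m: 0 at rest, 0.020 at its stop. Spring 350 N/m, preload 2.1 N (9 N at the stop). It must be back at least 12 mm for the board's other edge to pass the short jaw's lip.
- short_jaw (a joint): The same for the short-travel jaw: 0 at rest to 0.008 at its stop, same spring rate and preload.
- reel: bystander: reel of solder, 53 mm across, 30 mm tall, origin under its centre. (Fixed obstacles: a bucket 0.28 m across with an alternator in it stands on the bench right in front of the robot, between the board and the holder, and a bench vice about 0.27 m tall just beyond the holder; carry the board over the bucket at 0.3 m.)
- tape: bystander: roll of black tape, 67 mm across, 19 mm tall, origin under its centre
- bearing: bystander: ball bearing, 38 mm across, 12 mm tall, origin under its centre
Mind the look-alikes: they are no part of the job. What is shaped like the part that bears board_grip but red is not meant.

How it is judged (in metres and radians):
On the way:
1. the long-travel jaw is pushed back more than 10 mm by the board (value of joint long_jaw above 0.01 m and contact force between board and holder above 1 N), for 0.1 s.
At the end, for the whole second after the job is handed in: The board sits heat sink up in both grooves: its middle within 3 mm of the holder's middle along the jaw axis and 8 mm across it, heat sink centre 64 mm (within 3) above the bench, level within 0.06 rad and along the jaw axis within 0.1 rad, both jaws sprung back 1.5 to 6.5 mm by it (x of board_grip in the frame of holder between -0.008 and 0.008 m and y of board_grip in the frame of holder between -0.003 and 0.003 m and z of board_grip in the frame of holder between 0.061 and 0.067 m and angle between board_grip's own z axis and vertical below 0.06 rad and angle between the y axis of board_grip and the y axis of holder, either way round below 0.1 rad and value of joint long_jaw between 0.0015 and 0.0065 m and value of joint short_jaw between 0.0015 and 0.0065 m); the robot touches nothing.
It fails at once if the board is forced against the holder (over 25 N) (contact force between board and holder above 25 N).
It fails at once if the long jaw is driven onto its stop (value of joint long_jaw above 0.0198 m).
It fails at once if a bystander is moved more than 2 cm (distance of any of reel, bearing, tape from where it was at the start of the episode above 0.02 m).
It also fails if it takes over 58 s, if anything falls off the work surface, if the arm or the gripper's body presses on something with over 40 N, if the wrist force passes 120 N, or if a joint passes its speed limit or range.

## Robot

A 6-joint arm with a two-finger parallel gripper is mounted at the origin on the work surface; the furniture and walls round the work are solid. World frame = base frame: x ahead of the robot, y to its left, z up, the work surface at z = 0. Lengths are in m, angles in degrees, forces in N, time in s.
With the tool pointing down it reaches from about 0.35 to 0.875 m from the base axis. Payload 15.5 kg.
Tool frame: the origin (TCP) lies midway between the tips of the shut fingers; the grasp point (between the pads) lies 19 mm behind it; z points along the fingers, y is the line along which they close (so a half turn about z gives the same grasp; the last joint's range is limited). The gripper opens to 85 mm and grips with 20 to 120 N. Pads are 22 mm wide; open, the fingers measure 114 mm over their backs; the gripper's body (76 mm by 85 mm) begins 54 mm behind the grasp point. The pads swing forward as they close: fully open they stand 13 mm farther back than shut.
Start: joints at [66.205, 28.281, 77.091, -0, 74.628, -5.472], TCP at [0.196, 0.593, 0.231] pointing down, gripper open.
Joint ranges: [-166.48, 166.48], [-47.26, 123.95], [12.59, 153.08], [-70.14, 250.14], [6.76, 159.57], [-176.63, 176.63]. Speed limits (degrees/s): [108.29, 108.29, 147.25, 172.46, 172.46, 172.46].

## Interface

Orientations are given as a 3x3 rotation matrix whose columns are the frame's x, y, z axes.
In Python, from station import env, vision gives the robot as it stands.
- The arm moves only by the shell command python3 -m crank 'ROWS' [OPENING] [FORCE]. ROWS is text: rows parted by semicolons, each of 6 numbers parted by spaces: the shift along the tool's x, y, z in m, then the turn, a rotation vector about the tool's x, y, z in rad. A call has 1 to 8 rows; each row is the pose to reach, as a shift and turn from the pose commanded when the call began, along the tool's axes at that moment; what a row does not reach only later rows make up. A row lasts 1/12 s, in which the tool goes at most 41.7 mm and 7.16 degrees, less where a joint would pass 70% of its speed; a pose out of reach is approached as far as the arm can. A call with a gripper value outside its range is refused whole. OPENING is the opening, from 0 (shut) to 1 (fully open), set as the call begins (- or left out, the last holds). The fingers move at their own pace and stop on an object; FORCE is the grip in N (left out, the last holds). Time passes only in rows, so rows that repeat a pose let the fingers close. It gives the time, the measured TCP pose, the force, the opening and the grip force at its end, in the units of the state.
- env.observe(): the state, without advancing time (a new reading comes with each control period).
- vision.snapshot(name): name is "scene" or "top" or "wrist"; returns (picture, depth): 420x560x3 uint8, red, green, blue; 420x560 float32, m along the optical axis (not along the pixel's ray), 0 where there is no reading.
- vision.camera_model(name): a dict with "intrinsics" (3x3 intrinsics, pixels), "origin" and "orientation" of the camera in the world. Camera axes: x right, y up, looking along -z (the intrinsics and any distortion apply to the point x, -y, -z); pixel columns grow to the right and rows downward; lengths in m; the calibration is good to about 2 mm. A picture is of the moment at which its call begins: read the wrist's pose just before it. camera_model takes no time and is no camera call; for the wrist camera it gives the pose at the moment of the call.
- env.hand_in(): hands the job in; it is judged then, once.
Trained networks look in the newest picture that a camera, given by its name, has taken for a name from the list of things; names that differ only in an ending like _2 or _b are one class to them, and where a whole thing is asked for, a point or a joint stands for the part that bears it (a point fixed in the world has none). Each returns a list of dicts, best first, with "confidence" (0 to 1); they miss things now and then, are a little off and sometimes report something else, mostly with a low value. They report only what shows in the picture. A call takes as long as a camera call. They do not tell look-alikes from the thing itself.
- vision.look_for(camera, target): "position" ([column, row] in pixels, amid what is visible of it).
- vision.regions_of(camera, target): "mask" (420x560 bool, what is visible of it) and "position" ([column, row] in pixels, amid what is visible of it).
The state is a dict: "time": time; "q": joint angles; "dq": joint speeds; "tau": joint torques, N m; "position": TCP position; "tcp_rot": TCP orientation; "wrist_force": force on the tool from outside, world axes, zero at the start; "moment": the same for the moment, N m; "opening": finger opening in m; "grasp_force": force on a finger pad.
Only numpy, scipy, OpenCV 4.12 (cv2) and the standard library are available. Lean on these libraries where they do the work, as an engineer would, in place of code of your own. Each camera call takes 0.05 s, during which the arm holds its last target. There are 200 camera calls.

## Working session

There is one attempt and no reset: what is moved stays moved. The work goes in short steps, Python scripts to look and compute and a shell command to move; the robot and the scene stay as the last step left them, time stands still between calls to the robot, and variables do not carry over. Pictures are saved under pics/ and viewed, at most 10 in all, crops included, and the job is handed in when it is done.

```bash
mkdir -p pics; ls; cat > h.py <<'E'
import numpy as np, cv2
from station import env, vision
def shot(n):
    m=vision.camera_model(n); p,d=vision.snapshot(n); return p,d,m
def pts(d,m,mask=None):
    K=np.array(m["intrinsics"]); v,u=np.nonzero((d>0) if mask is None else (mask&(d>0)))
    z=d[v,u]; c=np.stack([(u-K[0,2])/K[0,0]*z,-(v-K[1,2])/K[1,1]*z,-z],1)
    return c@np.array(m["orientation"]).T+np.array(m["origin"]),u,v
E
python3 - <<'E'
from h import *
for n in("top","scene"):
    p,d,m=shot(n); cv2.imwrite(f"pics/{n}1.png",p[:,:,::-1]); print(n,m)
    for t in("board_grip","holder","reel","tape","bearing","long_jaw","short_jaw"):
        for r in vision.regions_of(n,t)[:3]:
            P,u,v=pts(d,m,r["mask"])
            if len(P): print(t,round(r["confidence"],2),np.round(r["position"]),np.round(np.median(P,0),3),np.round(P.min(0),3),np.round(P.max(0),3),len(P))
s=env.observe();print({k:np.round(v,3).tolist() for k,v in s.items()})
E
```

```text
pics
top {'intrinsics': array([[420.79694339,   0.        , 274.71735861],
       [  0.        , 420.79694339, 216.32212866],
       [  0.        ,   0.        ,   1.        ]]), 'origin': array([0.37764522, 0.04602069, 1.08960104]), 'orientation': array([[ 0.01710863,  0.98317315, -0.1818732 ],
       [-0.99980661,  0.01858664,  0.00642514],
       [ 0.00969744,  0.1817281 ,  0.983301  ]])}
board_grip 0.69 [274. 148.] [0.765 0.042 0.006] [ 0.743  0.006 -0.002] [0.798 0.08  0.043] 438
board_grip 0.55 [375. 281.] [ 0.407 -0.21   0.006] [ 0.375 -0.257 -0.001] [ 0.443 -0.174  0.043] 578
holder 0.63 [180. 300.] [0.357 0.272 0.013] [ 0.318  0.186 -0.004] [0.395 0.37  0.062] 2071
holder 0.45 [164. 302.] [0.357 0.299 0.055] [0.337 0.291 0.009] [0.376 0.332 0.061] 198
reel 0.84 [295. 242.] [ 0.517 -0.013  0.03 ] [ 0.493 -0.039 -0.002] [0.545 0.012 0.035] 340
reel 0.63 [299. 196.] [ 0.612 -0.029  0.019] [ 0.579 -0.063 -0.002] [0.645 0.002 0.025] 389
tape 0.76 [306. 198.] [ 0.613 -0.031  0.019] [ 0.579 -0.064 -0.002] [0.645 0.002 0.025] 394
long_jaw 0.74 [168. 302.] [0.357 0.3   0.055] [0.337 
[... 779 characters left out ...]
.003] [0.398 0.368 0.059] 1681
tape 0.95 [317. 209.] [ 0.607 -0.033  0.015] [ 0.574 -0.066 -0.007] [0.661 0.006 0.022] 435
long_jaw 0.68 [155. 230.] [0.348 0.296 0.04 ] [0.331 0.289 0.008] [0.374 0.333 0.058] 228
short_jaw 0.58 [177. 238.] [0.348 0.218 0.049] [0.33  0.21  0.016] [0.375 0.231 0.059] 176
{'time': 0.8, 'q': [66.204, 28.282, 77.094, -0.001, 74.628, -5.473], 'dq': [-0.029, 0.034, 0.082, -0.068, 0.04, -0.02], 'tau': [-0.002, -88.198, -38.425, -0.0, 0.001, 0.0], 'position': [0.196, 0.593, 0.231], 'tcp_rot': [[-0.949, 0.314, -0.0], [0.314, 0.949, -0.0], [-0.0, -0.0, -1.0]], 'wrist_force': [0.19, -0.276, 0.255], 'moment': [-0.009, -0.038, 0.045], 'grasp_force': 0.0, 'opening': 0.085}
```

```bash
python3 - <<'E'
import cv2,numpy as np
a=cv2.imread("pics/top1.png"); 
c=lambda x,y,w,h,f:cv2.resize(a[y:y+h,x:x+w],None,fx=f,fy=f,interpolation=cv2.INTER_CUBIC)
r=np.hstack([c(320,235,100,100,4),c(230,100,100,100,4)]); 
b=cv2.resize(a,(800,600)); cv2.imwrite("pics/top_big.png",b); cv2.imwrite("pics/crops.png",r)
E
```

```text
(no output)
```

View pics/top_big.png

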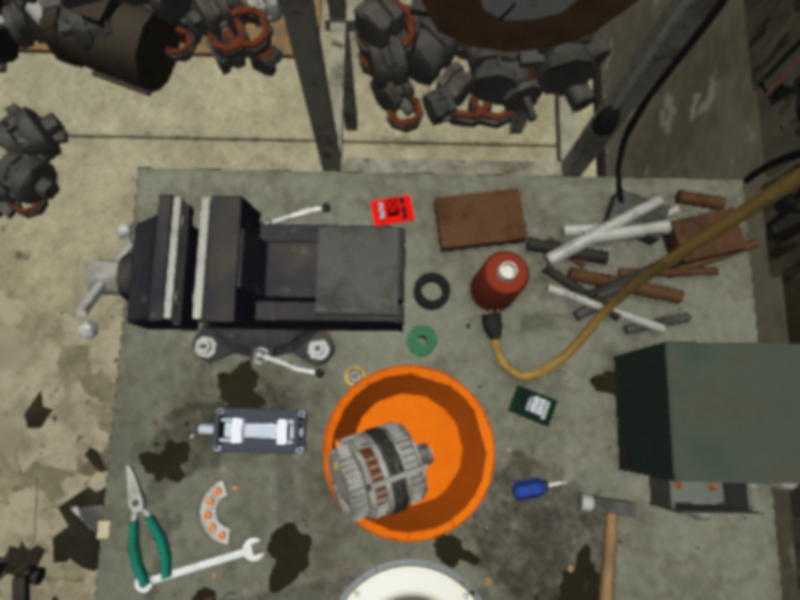

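View pics/crops.png

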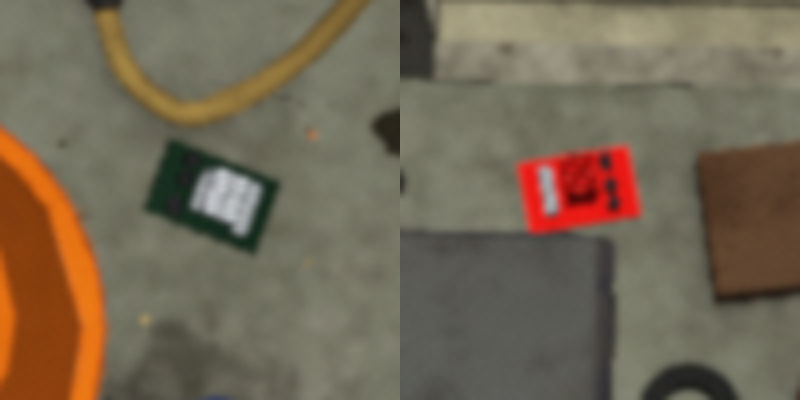

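Two parts fit the shape: the green board at (374,282) and a red one at (274,148). The task rules out red, so the green one is meant, and the crop confirms it: white heat sink on green. The holder is at (180,300), with its spring barrel (long jaw) on the left, towards +y. The bucket is around (285,315) and the tape, reel and bearing lie well clear.

```bash
python3 - <<'E'
from h import *
m=vision.camera_model("wrist");s=env.observe();R=np.array(s["tcp_rot"])
print("cam in tool",np.round(R.T@(np.array(m["origin"])-s["position"]),3).tolist(),np.round(R.T@np.array(m["orientation"]),3).tolist(), m["intrinsics"][0][0])
for n in("top","scene"):
    p,d,m=shot(n)
    for r in vision.regions_of(n,"board_grip"):
        P,u,v=pts(d,m,r["mask"])
        if P[:,1].mean()>-.1: continue
        top=P[P[:,2]>.034]; 
        for nm,Q in(("all",P),("sink",top)):
            c,wh,a=cv2.minAreaRect((Q[:,:2]*1000).astype(np.float32)); print(n,nm,np.round(c),np.round(wh),round(a,1),len(Q),np.round(np.median(Q[:,2]),3))
    P,u,v=pts(d,m)
    q=P[(abs(P[:,0]-.38)<.17)&(abs(P[:,1])<.16)]; print("bucket zmax",q[:,2].max())
    for r in vision.regions_of(n,"holder")[:1]:
        P,u,v=pts(d,m,r["mask"]); Q=P[P[:,2]>.052]
        for k in(0,1):
            J=Q[(Q[:,1]>.258)==k]; c,wh,a=cv2.minAreaRect((J[:,:2]*1000).astype(np.float32)); print(n,"jawtop",k,np.round(c),np.round(wh),round(a,1),len(J),np.round(J.min(0),3),np.round(J.max(0),3))
E
```

```text
cam in tool [0.079, -0.001, -0.141] [[-0.0, 0.951, 0.308], [1.0, 0.0, 0.0], [0.0, 0.308, -0.951]] 293.19556036203613
top all [ 408. -214.] [81. 52.] 69.7 624 0.006
top sink [ 408. -213.] [22. 26.] 69.3 63 0.038
bucket zmax 0.2304615834155993
top jawtop 0 [356. 214.] [33. 38.] 89.7 118 [0.337 0.197 0.052] [0.375 0.231 0.062]
top jawtop 1 [357. 315.] [48. 40.] 88.1 119 [0.338 0.291 0.052] [0.378 0.339 0.063]
scene all [ 406. -214.] [79. 55.] 65.4 626 0.005
scene sink [ 404. -214.] [22. 26.] 63.4 54 0.036
bucket zmax 0.2296656895560263
scene jawtop 0 [352. 221.] [15. 38.] 85.3 67 [0.333 0.213 0.052] [0.371 0.229 0.058]Traceback (most recent call last):
  File "<stdin>", line 17, in <module>
    return umr_minimum(a, axis, None, out, keepdims, initial, where)
ValueError: zero-size array to reduction operation minimum which has no identity
```

```bash
python3 -m crank '-0.12 -0.12 -0.07 0 0 0.3; -0.232 -0.242 -0.07 0 0 0.6; -0.232 -0.242 -0.07 0 0 0.6; -0.232 -0.242 -0.07 0 0 0.6; -0.232 -0.242 -0.07 0 0 0.6; -0.232 -0.242 -0.07 0 0 0.6; -0.232 -0.242 -0.07 0 0 0.6; -0.232 -0.242 -0.07 0 0 0.6' 1
python3 -m crank '0 0 0 0 0 0;0 0 0 0 0 0;0 0 0 0 0 0;0 0 0 0 0 0'
cat > hold.py <<'E'
from h import *
p,d,m=shot("wrist"); cv2.imwrite("pics/w_h.png",p[:,:,::-1]); s=env.observe(); print(s["position"],s["time"])
P,u,v=pts(d,m); print("bench z",np.median(P[abs(P[:,2])<.012][:,2]))
box=(abs(P[:,0]-.357)<.07)&(abs(P[:,1]-.262)<.11)
B=P[box]
for k,(a,b) in {"short":(.19,.235),"long":(.285,.335)}.items():
    J=B[(B[:,2]>.052)&(B[:,2]<.062)&(B[:,1]>a)&(B[:,1]<b)]
    c,wh,an=cv2.minAreaRect((J[:,:2]*1000).astype(np.float32)); print(k,np.round(c,1),np.round(wh,1),round(an,1),len(J),np.round(np.percentile(J,[1,99],axis=0),4).tolist(),np.median(J[:,2]))
J=B[(B[:,2]>.008)&(B[:,2]<.02)]
c,wh,an=cv2.minAreaRect((J[:,:2]*1000).astype(np.float32)); print("base",np.round(c,1),np.round(wh,1),round(an,1),len(J),np.round(np.percentile(J,[.5,99.5],axis=0),4).tolist())
for t in("holder","long_jaw","short_jaw","long_jaw_seat","short_jaw_seat"):
    for r in vision.regions_of("wrist",t)[:2]:
        Q,_,_=pts(d,m,r["mask"]);c,wh,an=cv2.minAreaRect((Q[:,:2]*1000).astype(np.float32)); print(t,round(r["confidence"],2),np.round(r["position"]),np.round(c,1),np.round(wh,1),round(an,1),np.round(Q.min(0),3),np.round(Q.max(0),3))
E
python3 hold.py
```

```text
time: 1.77
position: [0.3367, 0.2977, 0.3]
tcp_rot: [[-0.606, 0.795, 0.0], [0.795, 0.606, 0.0], [-0.0, 0.0, -1.0]]
wrist_force: [1.8, 0.7, 0.2]
opening: 0.0853
grasp_force: 0.0
time: 2.1
position: [0.336, 0.3003, 0.2993]
tcp_rot: [[-0.607, 0.795, -0.0], [0.795, 0.607, 0.0], [0.0, -0.0, -1.0]]
wrist_force: [-1.0, 0.3, -0.4]
opening: 0.0856
grasp_force: 0.0
[0.33586782 0.30037489 0.29922486] 2.15
bench z -0.001531539238674523
short [354.5 222.5] [39.9 15.7] 0.2 300 [[0.335, 0.2147, 0.0524], [0.3742, 0.23, 0.0563]] 0.05447989331296996
long [355.6 298.6] [15.5 39.9] 89.4 334 [[0.336, 0.291, 0.0526], [0.3751, 0.3063, 0.0562]] 0.05440888887398493
base [355.1 268.9] [157.5  74.3] 89.0 2322 [[0.3182, 0.1946, 0.008], [0.3915, 0.3463, 0.0177]]
holder 0.93 [270. 191.] [356.1 269.1] [205.9  79.9] 89.2 [ 0.315  0.166 -0.003] [0.397 0.372 0.057]
holder 0.66 [252. 221.] [354.  218.2] [24.4 39.1] 89.4 [0.334 0.206 0.012] [0.374 0.231 0.057]
long_jaw 0.98 [286. 179.] [360.1 305.9] [49.1 49. ] 89.9 [0.336 0.281 0.007] [0.385 0.33  0.057]
long_jaw 0.38 [250. 221.] [359.8 217. ] [26.8 50.9] 88.6 [0.334 0.203 0.007] [0.385 0.231 0.057]
short_jaw 0.98 [251. 219.] [358.5 218.9] [48.8 23.9] 0.9 [0.334 0.207 0.007] [0.383 0.231 0.057]
long_jaw_seat 0.61 [286. 183.] [361.3 305.6] [46.7 51.5] 89.4 [0.336 0.282 0.006] [0.387 0.329 0.057]
short_jaw_seat 0.56 [252. 218.] [359.8 217.1] [26.6 51. ] 88.2 [0.334 0.203 0.007] [0.385 0.231 0.057]
```

```bash
python3 -m crank '-0.226 -0.127 0 0 0 0.5;-0.226 -0.127 0 0 0 0.5;-0.226 -0.127 0 0 0 0.5;-0.226 -0.127 0 0 0 0.5;-0.226 -0.127 0 0 0 0.5;-0.226 -0.127 0 0 0 0.5;-0.226 -0.127 0 0 0 0.5;-0.226 -0.127 0 0 0 0.5'
```

```text
time: 3.07
position: [0.3728, 0.0404, 0.2996]
tcp_rot: [[-0.147, 0.989, 0.0], [0.989, 0.147, -0.001], [-0.001, 0.0, -1.0]]
wrist_force: [-1.1, 0.1, -0.0]
opening: 0.0854
grasp_force: 0.0
```

```bash
python3 -m crank '-0.258 -0.002 0 0 0 0.507;-0.258 -0.002 0 0 0 0.507;-0.258 -0.002 0 0 0 0.507;-0.258 -0.002 0 0 0 0.507;-0.258 -0.002 0 0 0 0.507;-0.258 -0.002 0 0 0 0.507;-0.258 -0.002 0 0 0 0.507;-0.258 -0.002 0.03 0 0 0.507'
python3 -m crank '0 0 0.04 0 0 0;0 0 0.08 0 0 0;0 0 0.12 0 0 0;0 0 0.12 0 0 0;0 0 0.12 0 0 0;0 0 0.12 0 0 0'
cat > brd.py <<'E'
from h import *
p,d,m=shot("wrist"); cv2.imwrite("pics/w_b.png",p[:,:,::-1]); s=env.observe(); R=np.array(s["tcp_rot"]); print(np.round(s["position"],4),s["time"],s["q"])
P,u,v=pts(d,m); print("bench z",np.median(P[abs(P[:,2])<.012][:,2]))
r=vision.regions_of("wrist","board_grip")[0]; Q,_,_=pts(d,m,r["mask"]); print(r["confidence"],r["position"],np.percentile(Q,[1,99],axis=0).round(4).tolist())
T=P[(P[:,2]>.033)&(P[:,2]<.042)&(np.hypot(P[:,0]-.408,P[:,1]+.213)<.03)]
for n,q in(("all",Q[Q[:,2]<.009]),("sink",T)):
    c,wh,a=cv2.minAreaRect((q[:,:2]*1000).astype(np.float32)); print(n,np.round(c,1),np.round(wh,1),round(a,1),len(q),np.median(q[:,2]))
    print(" in tool mm",np.round((np.array([c[0],c[1],0])-[s["position"][0]*1e3,s["position"][1]*1e3,0])@R,1), "tool y deg",np.degrees(np.arctan2(R[1,1],R[0,1])))
E
python3 brd.py
```

```text
time: 3.73
position: [0.4123, -0.216, 0.2727]
tcp_rot: [[0.35, 0.937, 0.006], [0.937, -0.35, -0.005], [-0.002, 0.008, -1.0]]
wrist_force: [0.7, 0.2, -0.2]
opening: 0.0854
grasp_force: 0.0
time: 4.23
position: [0.4103, -0.2125, 0.1512]
tcp_rot: [[0.348, 0.938, 0.001], [0.938, -0.348, -0.001], [-0.0, 0.001, -1.0]]
wrist_force: [0.4, -0.1, -0.1]
opening: 0.0854
grasp_force: 0.0
[ 0.4106 -0.2129  0.1516] 4.2833 [-3.48174665e+01  2.16404216e+01  1.05093257e+02  3.81499185e-03
  5.30967608e+01 -1.44586405e+01]
bench z -0.0014730711703373478
0.77 [270.7, 189.3] [[0.3764, -0.2537, 0.0005], [0.4391, -0.175, 0.0371]]
all [ 407.6 -214.5] [76.2 49.9] 68.7 2491 0.002447799586543453
 in tool mm [-2.5 -2.2 -0. ] tool y deg -20.361055514773614
sink [ 407.8 -214.1] [21.7 25.9] 69.2 348 0.036294932863091656
 in tool mm [-2.1 -2.2 -0. ] tool y deg -20.361055514773614
```

View pics/w_b.png

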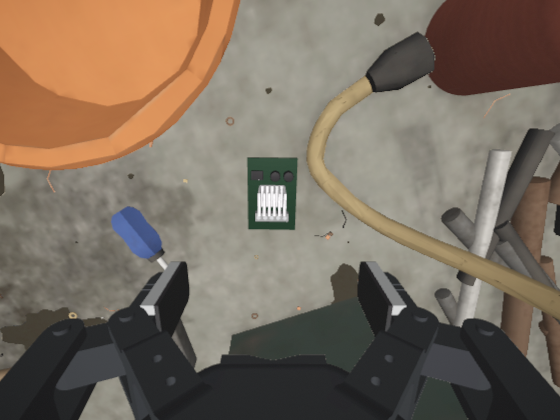

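The wrist view shows the green board at (271,190) with its finned sink. A hose passes close on the right at about (325,180), so I'll descend with the fingers half open.

```bash
python3 -m crank '-0.0023 -0.0022 0.02 0 0 0.01;-0.0023 -0.0022 0.05 0 0 0.01;-0.0023 -0.0022 0.08 0 0 0.01;-0.0023 -0.0022 0.09 0 0 0.01;-0.0023 -0.0022 0.095 0 0 0.01;-0.0023 -0.0022 0.095 0 0 0.01;-0.0023 -0.0022 0.095 0 0 0.01' 0.55
python3 -m crank '0 0 0.015 0 0 0;0 0 0.03 0 0 0;0 0 0.04 0 0 0;0 0 0.046 0 0 0;0 0 0.046 0 0 0;0 0 0.046 0 0 0;0 0 0.046 0 0 0'
```

```text
time: 4.92
position: [0.4072, -0.2145, 0.0558]
tcp_rot: [[0.358, 0.934, 0.002], [0.934, -0.358, -0.001], [-0.001, 0.002, -1.0]]
wrist_force: [-0.1, -0.5, -0.3]
opening: 0.0472
grasp_force: 0.0
time: 5.5
position: [0.4069, -0.2143, 0.0094]
tcp_rot: [[0.358, 0.934, 0.001], [0.934, -0.358, -0.001], [-0.0, 0.001, -1.0]]
wrist_force: [0.1, -0.0, 0.4]
opening: 0.0469
grasp_force: 0.0
```

```bash
python3 -m crank '0 0 0 0 0 0;0 0 0 0 0 0;0 0 0 0 0 0;0 0 0 0 0 0;0 0 0 0 0 0;0 0 0 0 0 0;0 0 0 0 0 0;0 0 0 0 0 0' 0 90
python3 -m crank '0 0 -0.005 0 0 0;0 0 -0.03 0 0 0;0 0 -0.07 0 0 0;0 0 -0.11 0 0 0;0 0 -0.15 0 0 0;0 0 -0.19 0 0 0;0 0 -0.23 0 0 0;0 0 -0.27 0 0 0'
python3 -m crank '0 0 -0.03 0 0 0;0 0 -0.045 0 0 0;0 0 -0.045 0 0 0;0 0 -0.045 0 0 0;0 0 -0.045 0 0 0'
python3 - <<'E'
from h import *
p,d,m=shot("wrist"); cv2.imwrite("pics/w_g.png",p[:,:,::-1]); s=env.observe(); R=np.array(s["tcp_rot"])
P,u,v=pts(d,m); T=(P-s["position"])@R
for n,lo,hi in(("board top",-.0015,.009),("sink top",-.036,-.026)):
    k=(T[:,2]>lo)&(T[:,2]<hi)&(abs(T[:,0])<.05)&(abs(T[:,1])<.035); q=T[k]
    c,wh,a=cv2.minAreaRect((q[:,:2]*1000).astype(np.float32)); print(n,np.round(c,1),np.round(wh,1),round(a,1),len(q),np.percentile(q,[1,50,99],axis=0).round(4).tolist())
    if n[0]=="b": 
        A=np.c_[q[:,:2],np.ones(len(q))]; print(np.linalg.lstsq(A,q[:,2],rcond=None)[0])
E
```

```text
time: 6.17
position: [0.4067, -0.2142, 0.0094]
tcp_rot: [[0.358, 0.934, 0.001], [0.934, -0.358, -0.001], [-0.0, 0.001, -1.0]]
wrist_force: [-0.4, 1.1, 16.9]
opening: 0.0249
grasp_force: 88.7
time: 6.83
position: [0.4056, -0.2135, 0.2812]
tcp_rot: [[0.358, 0.934, 0.0], [0.934, -0.358, -0.0], [-0.0, 0.001, -1.0]]
wrist_force: [2.0, -0.4, -1.9]
opening: 0.0248
grasp_force: 88.5
time: 7.25
position: [0.4058, -0.2136, 0.3226]
tcp_rot: [[0.358, 0.934, -0.001], [0.934, -0.358, 0.001], [0.0, -0.001, -1.0]]
wrist_force: [0.2, 0.3, -1.3]
opening: 0.0243
grasp_force: 88.5
board top [-0.3 -0.4] [77.1 50.4] 0.0 5640 [[-0.0372, -0.0249, -0.0008], [0.0224, -0.0021, 0.0065], [0.0379, 0.0242, 0.0082]]
[0.04573225 0.00818007 0.00465578]
sink top [-0.1 -0.3] [23.7 51.9] 0.0 2053 [[-0.0109, -0.0248, -0.0359], [0.0047, -0.0014, -0.0276], [0.011, 0.0241, -0.0261]]
```

View pics/w_g.png

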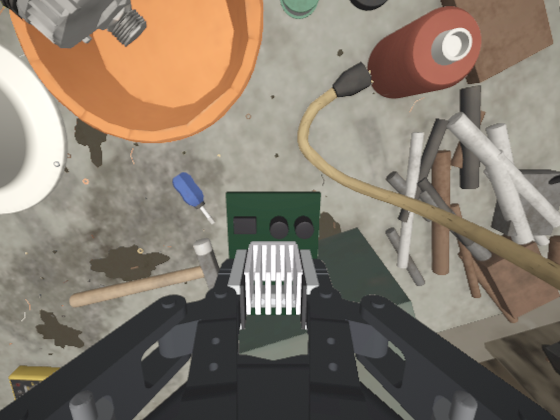

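The board is held square in the gripper, with its bare end and small parts at (272,215). Next I'll carry it over the bucket.

```bash
python3 -m crank '0.03 -0.016 0 0 0 -0.03;0.067 -0.035 0 0 0 -0.06;0.105 -0.055 0 0 0 -0.09;0.143 -0.074 0 0 0 -0.12;0.18 -0.094 0 0 0 -0.15;0.2 -0.104 0 0 0 -0.177;0.2 -0.104 0 0 0 -0.177;0.2 -0.104 0 0 0 -0.177'
python3 - <<'E'
from h import *
s=env.observe();R=np.array(s["tcp_rot"]);print(s["position"],((np.array([.355,.235,.322])-s["position"])@R).round(4),np.degrees(np.arctan2(R[1,0],R[0,0])))
E
```

```text
time: 7.97
position: [0.3801, 0.0111, 0.3226]
tcp_rot: [[0.185, 0.983, -0.002], [0.983, -0.185, 0.0], [-0.0, -0.002, -1.0]]
wrist_force: [-0.1, -0.5, -0.6]
opening: 0.0246
grasp_force: 88.5
[0.3801367  0.01106942 0.32260435] [ 0.2154 -0.0661  0.0007] 79.33978946326874
```

```bash
python3 -m crank '0.03 -0.01 0 0 0 -0.03;0.07 -0.02 0 0 0 -0.06;0.11 -0.034 0 0 0 -0.09;0.15 -0.046 0 0 0 -0.12;0.185 -0.057 0 0 0 -0.15;0.2155 -0.066 0 0 0 -0.172;0.2155 -0.066 0 0 0 -0.172;0.2155 -0.066 0 0 0 -0.172'
python3 -m crank '0 0 0 0 0 0;0 0 0 0 0 0;0 0 0 0 0 0'
cat > rel.py <<'E'
from h import *
p,d,m=shot("wrist"); s=env.observe(); R=np.array(s["tcp_rot"]); pos=np.array(s["position"]); cv2.imwrite("pics/w_r%d.png"%(s["time"]*100),p[:,:,::-1])
print(pos.round(4),s["time"],"xdeg",np.degrees(np.arctan2(R[1,0],R[0,0])).round(2))
P,u,v=pts(d,m); T=(P-pos)@R
def rect(q): c,wh,a=cv2.minAreaRect((q[:,:2]*1000).astype(np.float32)); return np.round(c,1),np.round(wh,1),round(a,1),len(q)
B=T[(T[:,2]>.001)&(T[:,2]<.011)&(abs(T[:,0])<.05)&(abs(T[:,1])<.035)]
print("board in tool",rect(B))
f=B[(B[:,0]>.028)&(B[:,0]<.036)]; b=B[(B[:,0]<-.028)&(B[:,0]>-.036)]; g=B[abs(B[:,0])<.014]
for q in(f,b,g): print(len(q),np.median(q,0).round(4) if len(q) else "", np.polyfit(q[:,1],q[:,2],1).round(4) if len(q)>5 else "")
print("bench z",np.median(P[abs(P[:,2])<.012][:,2]))
for k,(a,b) in {"short":(.20,.24),"long":(.28,.335)}.items():
    J=P[(P[:,2]>.052)&(P[:,2]<.062)&(P[:,1]>a)&(P[:,1]<b)&(abs(P[:,0]-.357)<.05)]
    if len(J)>5: print(k,rect(J),np.percentile(J,[1,50,99],axis=0).round(4).tolist())
J=P[(abs(P[:,0]-.357)<.07)&(abs(P[:,1]-.262)<.11)&(P[:,2]>.008)&(P[:,2]<.02)]; print("base",rect(J))
E
python3 rel.py
```

```text
time: 8.63
position: [0.3566, 0.2344, 0.3226]
tcp_rot: [[0.015, 1.0, -0.001], [1.0, -0.015, -0.001], [-0.001, -0.001, -1.0]]
wrist_force: [-0.6, -1.7, -0.8]
opening: 0.025
grasp_force: 88.4
time: 8.88
position: [0.3569, 0.2328, 0.3233]
tcp_rot: [[0.019, 1.0, -0.0], [1.0, -0.019, -0.0], [-0.0, -0.0, -1.0]]
wrist_force: [0.1, 0.3, -0.9]
opening: 0.0248
grasp_force: 88.4
[0.3568 0.233  0.3234] 8.9333 xdeg 88.9
board in tool (array([-0.4, -0.7]), array([77.4, 50.2]), 0.1, 5345)
1347 [ 0.032  -0.0004  0.0072] [0.003  0.0072]
105 [-0.0343 -0.0004  0.0072] [0.0043 0.0071]
1435 [ 0.0097 -0.0009  0.0067] [-0.0029  0.0054]
bench z -0.0014532442434492532
short (array([354.7, 222.6]), array([15.2, 39.9]), 88.8, 306) [[0.336, 0.2149, 0.0527], [0.3548, 0.2225, 0.0545], [0.3746, 0.23, 0.0562]]
long (array([355.6, 298.9]), array([15.6, 39.2]), 88.9, 363) [[0.336, 0.291, 0.0523], [0.3563, 0.2989, 0.0544], [0.3751, 0.3066, 0.0565]]
base (array([355.4, 269.6]), array([156.2,  74.5]), 89.2, 2550)
```

Holder and board were both measured in the same wrist view, so the camera bias cancels: jaw midpoint about (355.2, 260.7) mm, axis about 89°. The board is level in the hand, its mid-plane 7.7 mm below the TCP. Now I'll tilt it and descend in front of the long jaw.

```bash
python3 -m crank '0.005 0 0.03 0 -0.08 0;0.01 -0.001 0.065 0 -0.16 0;0.017 -0.0016 0.1 0 -0.25 0;0.017 -0.0016 0.14 0 -0.349 0;0.017 -0.0016 0.175 0 -0.349 0;0.017 -0.0016 0.193 0 -0.349 0;0.017 -0.0016 0.193 0 -0.349 0;0.017 -0.0016 0.193 0 -0.349 0' - 110
python3 -m crank '0 0 0 0 0 0;0 0 0 0 0 0;0 0 0 0 0 0;0 0 0 0 0 0'
python3 - <<'E'
from h import *
s=env.observe();R=np.array(s["tcp_rot"]);p=np.array(s["position"]);print(p.round(4),R.round(3).tolist())
print("tilt",np.degrees(np.arcsin(-R[2,0])))
for t in([.3555,.250,.095],[.3555,.250,.0651]): print(((np.array(t)-p)@R).round(4))
E
```

```text
time: 9.6
position: [0.3552, 0.2505, 0.1305]
tcp_rot: [[0.016, 1.0, -0.007], [0.939, -0.018, -0.343], [-0.343, -0.001, -0.939]]
wrist_force: [0.3, 0.1, 0.2]
opening: 0.0243
grasp_force: 110.9
time: 9.93
position: [0.3557, 0.2512, 0.1315]
tcp_rot: [[0.017, 1.0, -0.004], [0.94, -0.017, -0.341], [-0.341, 0.002, -0.94]]
wrist_force: [-0.6, 0.2, -0.9]
opening: 0.0248
grasp_force: 110.9
[0.3557 0.2512 0.1315] [[0.017, 1.0, -0.004], [0.94, -0.017, -0.341], [-0.341, 0.002, -0.94]]
tilt 19.91761302402124
[ 0.0113 -0.0002  0.0348]
[ 0.0215 -0.0003  0.0629]
```

```bash
python3 -m crank '0.006 0 0.018 0 0 0;0.012 0 0.035 0 0 0;0.017 0 0.05 0 0 0;0.0195 0 0.058 0 0 0;0.0215 0 0.063 0 0 0;0.0215 0 0.063 0 0 0;0.0215 0 0.063 0 0 0;0.0215 0 0.063 0 0 0'
python3 - <<'E'
from h import *
L=[];F=[]
for i in range(5):
    p,d,m=shot("wrist"); s=env.observe(); L.append(s["position"]); F.append(s["wrist_force"])
print(np.round(L,4).tolist(),np.round(F,1).tolist()); cv2.imwrite("pics/w_t.png",p[:,:,::-1])
p=np.mean(L,0);R=np.array(s["tcp_rot"]);P,u,v=pts(d,m);T=(P-p)@R
print("tilt",np.degrees(np.arcsin(-R[2,0])),"mean",p.round(4))
f=T[(T[:,2]>.001)&(T[:,2]<.011)&(T[:,0]>.027)&(T[:,0]<.045)&(abs(T[:,1])<.02)]
print("front strip",np.median(f,0).round(4),np.percentile(f[:,0],[1,99]).round(4),np.polyfit(f[:,0],f[:,2],1).round(3))
J=P[(P[:,2]>.052)&(P[:,2]<.062)&(P[:,1]>.28)&(P[:,1]<.335)&(abs(P[:,0]-.357)<.05)];print("long jaw top",np.percentile(J,[1,50,99],axis=0).round(4).tolist())
J=P[(P[:,2]>.05)&(P[:,2]<.062)&(P[:,1]>.2)&(P[:,1]<.24)&(abs(P[:,0]-.357)<.05)];print(len(J))
E
```

```text
time: 10.6
position: [0.3555, 0.25, 0.0646]
tcp_rot: [[0.016, 1.0, -0.005], [0.94, -0.017, -0.341], [-0.341, 0.001, -0.94]]
wrist_force: [-0.7, -0.1, -0.5]
opening: 0.0241
grasp_force: 110.9
[[0.3555, 0.25, 0.0646], [0.3554, 0.25, 0.0645], [0.3554, 0.25, 0.0645], [0.3553, 0.2499, 0.0644], [0.3553, 0.2499, 0.0643]] [[-0.9, 0.1, -0.3], [0.6, 0.2, -0.8], [0.2, 0.2, -0.6], [0.2, 0.3, -1.0], [-0.6, -0.5, -1.2]]
tilt 19.972634223060485 mean [0.3554 0.25   0.0645]
front strip [0.0332 0.0001 0.0074] [0.0272 0.0388] [0.024 0.007]
long jaw top [[0.337, 0.2914, 0.0524], [0.3563, 0.3004, 0.0545], [0.3757, 0.307, 0.0559]]
8
```

View pics/w_t.png

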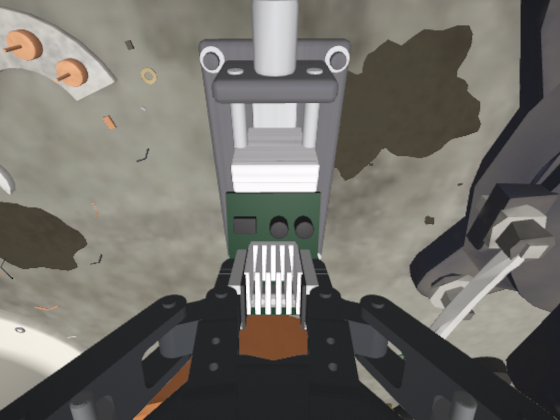

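The picture shows the tilted board's front edge at row 193, squarely before the long jaw (centre column 275, board 273). I'll feed it in slowly.

```bash
python3 -m crank '0 0 -0.0005 0 0 0;0.0028 0 -0.0015 0 0 0;0.0056 -0.0001 -0.0025 0 0 0;0.0082 -0.0002 -0.0035 0 0 0;0.0101 -0.0002 -0.0043 0 0 0;0.0101 -0.0002 -0.0043 0 0 0;0.0101 -0.0002 -0.0043 0 0 0'
python3 -m crank '0.0019 0 -0.0007 0 0 0;0.0038 -0.0001 -0.0014 0 0 0;0.0056 -0.0001 -0.002 0 0 0;0.0056 -0.0001 -0.002 0 0 0;0.0056 -0.0001 -0.002 0 0 0;0.0056 -0.0001 -0.002 0 0 0'
```

```text
time: 11.43
position: [0.3551, 0.2609, 0.0645]
tcp_rot: [[0.016, 1.0, -0.006], [0.94, -0.017, -0.342], [-0.342, -0.0, -0.94]]
wrist_force: [0.1, -0.5, -0.9]
opening: 0.0241
grasp_force: 110.9
time: 11.93
position: [0.355, 0.2665, 0.0645]
tcp_rot: [[0.016, 1.0, -0.006], [0.939, -0.017, -0.342], [-0.342, -0.0, -0.94]]
wrist_force: [0.4, -3.6, 1.4]
opening: 0.0242
grasp_force: 110.9
```

```bash
python3 -m crank '0.0019 0 -0.0009 0 0 0;0.0038 -0.0001 -0.0017 0 0 0;0.0057 -0.0001 -0.0025 0 0 0;0.0076 -0.0002 -0.0033 0 0 0;0.0095 -0.0002 -0.004 0 0 0;0.0098 -0.0002 -0.0041 0 0 0;0.0098 -0.0002 -0.0041 0 0 0;0.0098 -0.0002 -0.0041 0 0 0'
cat > chk.py <<'E'
from h import *
L=[];F=[]
for i in range(4):
    p,d,m=shot("wrist"); s=env.observe(); L.append(s["position"]); F.append(s["wrist_force"])
p=np.mean(L,0);R=np.array(s["tcp_rot"]);P,u,v=pts(d,m);T=(P-p)@R
print(s["time"],p.round(4),"F",np.mean(F,0).round(1),"tilt",np.degrees(np.arcsin(-R[2,0])).round(2))
f=T[(T[:,2]>.001)&(T[:,2]<.012)&(T[:,0]>.015)&(T[:,0]<.035)&(abs(T[:,1])<.023)];fw=P[(T[:,2]>.004)&(T[:,2]<.012)&(T[:,0]>.026)&(T[:,0]<.030)&(abs(T[:,1])<.023)]
print("strip z in tool",np.median(T[(T[:,2]>.004)&(T[:,2]<.012)&(T[:,0]>.026)&(T[:,0]<.030)&(abs(T[:,1])<.023)][:,2]).round(4),len(fw))
J=P[(P[:,2]>.0535)&(P[:,2]<.058)&(P[:,1]>.28)&(P[:,1]<.345)&(abs(P[:,0]-.357)<.025)];print("long jaw top",np.percentile(J,[2,50,98],axis=0).round(4).tolist(),"rest y .2914 .3004 .307")
J=P[(P[:,2]>.0535)&(P[:,2]<.058)&(P[:,1]>.195)&(P[:,1]<.24)&(abs(P[:,0]-.357)<.025)];print("short",len(J),np.percentile(J,[2,50,98],axis=0).round(4).tolist() if len(J)>10 else "","rest .2149 .2225 .2300")
cv2.imwrite("pics/c%d.png"%(s["time"]*100),shot("wrist")[0][:,:,::-1])
for t in([.3555,.2754,.0622],[.3555,.2740,.0591],[.3555,.2729,.056],[.3556,.2721,.0527]): print(((np.array(t)-p)@R).round(4))
E
python3 chk.py
```

```text
time: 12.6
position: [0.355, 0.277, 0.0648]
tcp_rot: [[0.016, 1.0, -0.006], [0.939, -0.017, -0.343], [-0.343, -0.0, -0.939]]
wrist_force: [3.5, -7.1, -3.0]
opening: 0.0244
grasp_force: 110.1
12.8 [0.355  0.2769 0.0648] F [ 2.3 -7.1 -4.2] tilt 20.05
strip z in tool 0.0073 482
long jaw top [[0.3344, 0.2813, 0.0536], [0.3552, 0.3106, 0.0546], [0.3763, 0.3215, 0.0574]] rest y .2914 .3004 .307
short 0  rest .2149 .2225 .2300
[-0.0005  0.0005  0.003 ]
[-0.0008  0.0005  0.0064]
[-0.0008  0.0005  0.0097]
[-0.0004  0.0006  0.0131]
```

```bash
python3 -m crank '0.0002 0.0001 0.0013 0 0.044 0;0 0.0003 0.0028 0 0.087 0;-0.0002 0.0003 0.0045 0 0.131 0;-0.0003 0.0003 0.0062 0 0.175 0;-0.0003 0.0003 0.0079 0 0.218 0;-0.0003 0.0003 0.0079 0 0.218 0;-0.0003 0.0003 0.0079 0 0.218 0'
python3 chk.py
```

```text
time: 13.43
position: [0.3548, 0.2732, 0.0575]
tcp_rot: [[0.018, 1.0, -0.004], [0.991, -0.018, -0.132], [-0.132, -0.001, -0.991]]
wrist_force: [-0.3, -6.9, -4.5]
opening: 0.0242
grasp_force: 110.2
13.6333 [0.3548 0.2736 0.0575] F [-0.  -7.6 -3.2] tilt 7.58
strip z in tool 0.0073 618
long jaw top [[0.338, 0.2818, 0.0536], [0.3579, 0.3124, 0.0548], [0.3751, 0.3217, 0.0577]] rest y .2914 .3004 .307
short 1257 [[0.3369, 0.2154, 0.0536], [0.3541, 0.2239, 0.0547], [0.3723, 0.2391, 0.0558]] rest .2149 .2225 .2300
[ 0.0012  0.0006 -0.0049]
[ 0.0002  0.0007 -0.0017]
[-0.0005  0.0007  0.0015]
[-0.0008  0.0008  0.0049]
```

```bash
python3 -m crank '-0.0001 0.0001 0.0008 0 0.025 0;-0.0002 0.0002 0.0015 0 0.045 0;-0.0002 0.0002 0.0015 0 0.045 0;-0.0002 0.0002 0.0015 0 0.045 0'
python3 chk.py
```

```text
time: 14.02
position: [0.3548, 0.2731, 0.0559]
tcp_rot: [[0.017, 1.0, -0.003], [0.996, -0.017, -0.087], [-0.087, -0.002, -0.996]]
wrist_force: [-0.8, -7.2, -6.2]
opening: 0.0243
grasp_force: 110.1
14.2167 [0.3549 0.2732 0.0559] F [-0.4 -7.5 -5.3] tilt 5.01
strip z in tool 0.0073 602
long jaw top [[0.3379, 0.2821, 0.0536], [0.3579, 0.3125, 0.0548], [0.3752, 0.3218, 0.0575]] rest y .2914 .3004 .307
short 1163 [[0.3365, 0.2152, 0.0536], [0.3542, 0.2229, 0.0546], [0.3729, 0.2302, 0.0557]] rest .2149 .2225 .2300
[ 0.0016  0.0006 -0.0065]
[ 0.0005  0.0006 -0.0033]
[-0.0003  0.0007 -0.0001]
[-0.0008  0.0008  0.0033]
```

```bash
python3 - <<'E'
from h import *
p,d,m=shot("scene"); c=p[190:290,100:233]; cv2.imwrite("pics/sc.png",cv2.resize(c[:,:,::-1],None,fx=6,fy=6,interpolation=cv2.INTER_CUBIC))
E
```

```text
(no output)
```

View pics/sc.png

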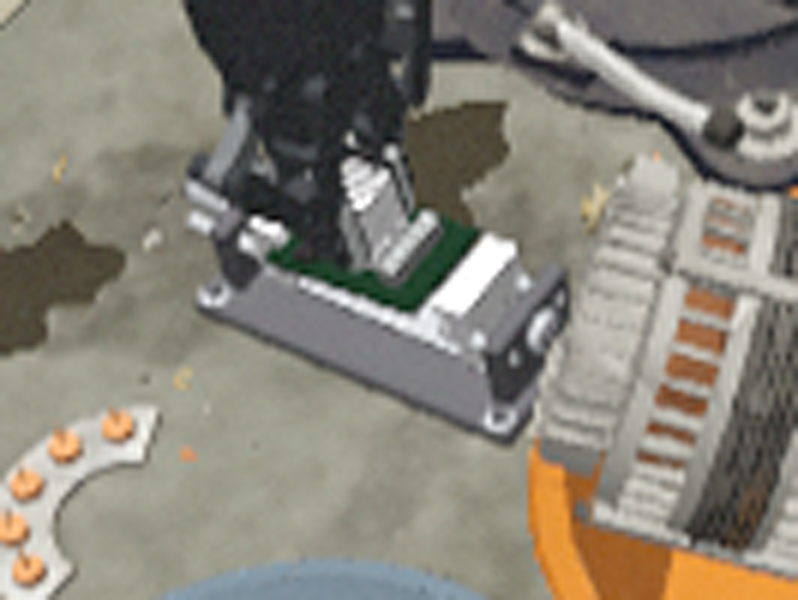

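The crop shows the far edge already inside the short jaw's white top (around (470,290)), the jaw not displaced. I'll level it.

```bash
python3 -m crank '-0.0001 0.0001 0.0009 0 0.022 0;-0.0003 0.0002 0.0018 0 0.044 0;-0.0004 0.0003 0.0027 0 0.066 0;-0.0005 0.0004 0.0036 0 0.087 0;-0.0005 0.0004 0.0036 0 0.087 0;-0.0005 0.0004 0.0036 0 0.087 0'
python3 chk.py
```

```text
time: 14.82
position: [0.3551, 0.2723, 0.0525]
tcp_rot: [[0.017, 1.0, -0.002], [1.0, -0.017, 0.0], [-0.0, -0.002, -1.0]]
wrist_force: [-2.2, -7.2, 0.4]
opening: 0.0241
grasp_force: 111.1
15.0167 [0.3551 0.2725 0.0525] F [-2.7 -7.6 -0.2] tilt 0.01
strip z in tool 0.0072 611
long jaw top [[0.3377, 0.2828, 0.0536], [0.3583, 0.3127, 0.0548], [0.3753, 0.3219, 0.0569]] rest y .2914 .3004 .307
short 1399 [[0.3363, 0.2153, 0.0536], [0.3544, 0.223, 0.0546], [0.3725, 0.2302, 0.0558]] rest .2149 .2225 .2300
[ 0.0029  0.0004 -0.0097]
[ 0.0015  0.0004 -0.0066]
[ 0.0004  0.0004 -0.0035]
[-0.0004  0.0006 -0.0002]
```

```bash
python3 -m crank '-0.002 0 0 0 0 0;-0.004 0.0001 0 0 0 0;-0.006 0.0002 0 0 0 0;-0.0075 0.0003 0 0 0 0;-0.009 0.0003 0 0 0 0;-0.0103 0.0004 0 0 0 0;-0.0114 0.0004 0 0 0 0;-0.0114 0.0004 0 0 0 0'
python3 chk.py
```

```text
time: 15.73
position: [0.3558, 0.2615, 0.0525]
tcp_rot: [[0.017, 1.0, -0.001], [1.0, -0.017, 0.001], [0.001, -0.001, -1.0]]
wrist_force: [-5.0, -0.4, -5.1]
opening: 0.024
grasp_force: 110.7
15.9333 [0.3559 0.2616 0.0526] F [-5.2 -0.7 -5.2] tilt -0.05
strip z in tool 0.0072 609
long jaw top [[0.3376, 0.2809, 0.0536], [0.3582, 0.303, 0.0547], [0.3755, 0.3112, 0.0562]] rest y .2914 .3004 .307
short 1471 [[0.3367, 0.2123, 0.0536], [0.3547, 0.2202, 0.0547], [0.3727, 0.239, 0.056]] rest .2149 .2225 .2300
[ 0.0138 -0.0006 -0.0096]
[ 0.0124 -0.0006 -0.0065]
[ 0.0113 -0.0006 -0.0034]
[ 0.0105 -0.0005 -0.0001]
```

```bash
python3 -m crank '-0.0004 -0.0004 0.0003 0 0 0;-0.0004 -0.0004 0.0003 0 0 0;-0.0004 -0.0004 0.0003 0 0 0'
python3 -m crank '0 0 0 0 0 0;0 0 0 0 0 0;0 0 0 0 0 0;0 0 0 0 0 0;0 0 0 0 0 0;0 0 0 0 0 0' 0.6
python3 -m crank '0 0 -0.003 0 0 0;0 0 -0.01 0 0 0;0 0 -0.025 0 0 0;0 0 -0.05 0 0 0;0 0 -0.08 0 0 0;0 0 -0.12 0 0 0;0 0 -0.16 0 0 0;0 0 -0.2 0 0 0'
python3 -m crank '0 0 0 0 0 0;0 0 0 0 0 0;0 0 0 0 0 0'
python3 - <<'E'
from h import *
p,d,m=shot("wrist"); s=env.observe(); print(s["time"],s["position"]); cv2.imwrite("pics/final.png",p[:,:,::-1])
P,u,v=pts(d,m);P[:,2]+=.0015
def rect(q): c,wh,a=cv2.minAreaRect((q[:,:2]*1000).astype(np.float32)); return np.round(c,1),np.round(wh,1),round(a,1),len(q)
N=abs(P[:,0]-.355)<.03
q=P[N&(P[:,2]>.077)&(P[:,2]<.087)&(abs(P[:,1]-.26)<.03)]; print("sink top (z .081)",rect(q),np.median(q[:,2]))
q=P[N&(P[:,2]>.044)&(P[:,2]<.050)&(abs(P[:,1]-.26)<.0295)]; A=np.c_[q[:,:2]-[.355,.26],np.ones(len(q))]; print("board top (z .047)",len(q),np.linalg.lstsq(A,q[:,2],rcond=None)[0].round(4))
for k,(a,b) in {"short":(.195,.235),"long":(.285,.335)}.items():
    J=P[(P[:,2]>.0545)&(P[:,2]<.059)&(P[:,1]>a)&(P[:,1]<b)&N]; print(k,np.percentile(J,[1,50,99],axis=0).round(4).tolist())
E
```

```text
time: 16.23
position: [0.356, 0.2614, 0.0525]
tcp_rot: [[0.017, 1.0, 0.001], [1.0, -0.017, 0.001], [0.001, 0.001, -1.0]]
wrist_force: [-3.0, -0.7, -1.5]
opening: 0.0245
grasp_force: 111.0
time: 16.73
position: [0.3559, 0.2613, 0.0524]
tcp_rot: [[0.017, 1.0, 0.0], [1.0, -0.017, 0.001], [0.001, 0.0, -1.0]]
wrist_force: [0.0, 0.9, -0.2]
opening: 0.0511
grasp_force: 0.0
time: 17.4
position: [0.355, 0.2607, 0.255]
tcp_rot: [[0.017, 1.0, 0.0], [1.0, -0.017, 0.001], [0.001, 0.0, -1.0]]
wrist_force: [0.9, 1.4, -0.5]
opening: 0.0512
grasp_force: 0.0
time: 17.65
position: [0.3554, 0.2609, 0.2526]
tcp_rot: [[0.017, 1.0, 0.0], [1.0, -0.017, 0.001], [0.001, 0.0, -1.0]]
wrist_force: [-0.2, 0.2, 0.0]
opening: 0.051
grasp_force: 0.0
17.7 [0.35509862 0.26073266 0.25186192]
sink top (z .081) (array([355.1, 261.5]), array([21.3, 24.5]), 88.7, 252) 0.08070201646961364
board top (z .047) 1077 [-0.001   0.0005  0.0468]
short [[0.3359, 0.2119, 0.0546], [0.3554, 0.2191, 0.0561], [0.3739, 0.2266, 0.0577]]
long [[0.3365, 0.2852, 0.0546], [0.3566, 0.3025, 0.0561], [0.3751, 0.3102, 0.058]]
```

View pics/final.png

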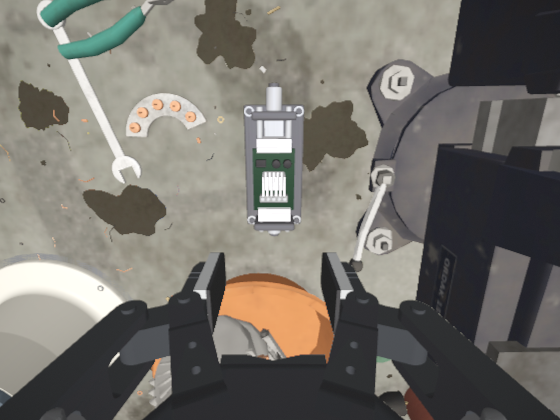

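The board sits level at (274,180) between both jaws. Its top is at 46.8 mm and the sink top at 80.7 mm, and both jaws are back about 3–4 mm. It is off centre by less than 1 mm, and the gripper is clear.

```bash
python3 -c "
from station import env; print(env.hand_in())"
```

```text
the job is handed in; nothing more can be done
None
```

The green board is clipped into the holder, heat sink up. At the last look it was level, within 1 mm of centre, both jaws back about 3–4 mm and the gripper clear; I handed it in at about 18 s, and no verdict came back.

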